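Clip a sprung test hook onto the round post of a drive board

ROBOT

A 7-joint arm with a two-finger parallel gripper is mounted at the origin on the work surface. World frame = base frame: x ahead of the robot, y to its left, z up, the work surface at z = 0. Lengths are in m, angles in degrees, forces in N, time in s.
With the tool pointing down it reaches from about 0.4 to 0.85 m from the base axis. Payload 10.4 kg.
Tool frame: the origin (TCP) lies midway between the tips of the shut fingers; the grasp point (between the pads) lies 19 mm behind it (manip.grasp_offset is the distance from the TCP to the grasp point, in m); z points along the fingers, y is the line along which they close (so a half turn about z gives the same grasp; the last joint's range is limited). The gripper opens to 85 mm and grips with 20 to 120 N. Pads are 22 mm wide; open, the fingers measure 114 mm over their backs; the gripper's body (76 mm by 85 mm) begins 54 mm behind the grasp point. The pads swing forward as they close: fully open they stand 13 mm farther back than shut.
Start: joints at [-71.597, 19.034, -3.707, 83.658, 1.238, 77.344, -5.071], TCP at [0.211, 0.588, 0.231] pointing down, gripper open.
Joint ranges: [-148.97, 148.97], [-28.65, 121.19], [-84.17, 76.75], [9.2, 138.47], [-72.65, 252.65], [3.7, 117.97], [-149.18, 149.18]. Speed limits (degrees/s): [127.2, 127.2, 159.86, 159.86, 180, 180, 180].

INTERFACE

Orientations are given as a 3x3 rotation matrix whose columns are the frame's x, y, z axes.
In Python, from cell import sensors, cams, manip gives the robot as it stands.
- The arm moves only by the shell command python3 -m pendant 'ROWS'. ROWS is JSON, a list of rows, each a list of 3 entries, a list of its own where there are three numbers: the finger opening in m, from 0 to 0.0854, then the shift along the tool's x, y, z in m, then the turn, a rotation vector about the tool's x, y, z in rad. In form: [[jaw, [tx, ty, tz], [rx, ry, rz]], ...]. A call has 1 to 12 rows; each row is the pose to reach, as a shift and turn from the pose commanded when the call began, along the tool's axes at that moment; what a row does not reach only later rows make up. A row lasts 1/10 s, in which the tool goes at most 50 mm and 8.59 degrees, less where a joint would pass 70% of its speed; a pose out of reach is approached as far as the arm can. A call with a gripper value outside its range is refused whole. The fingers move at their own pace and stop on an object; the grip force is fixed at half the most. Time passes only in rows, so rows that repeat a pose let the fingers close. It gives the time, the measured TCP pose, the force, the opening and the grip force at its end, in the units of the state.
- sensors.observe(): the state, without advancing time (a new reading comes with each control period).
- cams.snapshot(name): name is "scene" or "top"; returns (picture, depth): 400x640x3 uint8, red, green, blue; 400x640 float32, m along the optical axis (not along the pixel's ray), 0 where there is no reading.
- cams.camera_params(name): a dict with "K" (3x3 intrinsics, pixels), "k1" (the pictures are not rectified: a ray, as slopes to the right and down, at radius r is drawn at 1 + k1 r^2 times it, then the intrinsics apply), "R" (3x3) and "t" (3): a world point X has camera coordinates R X + t. Camera axes: x right, y down, z forward; pixel columns grow to the right and rows downward; lengths in m; the calibration is good to about 2 mm. A picture is of the moment at which its call begins. camera_params takes no time and is no camera call.
- manip.job_done(): hands the job in; it is judged then, once.
The state is a dict: "clock": time; "q": joint angles; "dq": joint speeds; "joint_torque": joint torques, N m; "tcp_pos": TCP position; "tool_rot": TCP orientation; "force": force on the tool from outside, world axes, zero at the start; "torque": the same for the moment, N m; "grip_width": finger opening in m; "grasp_force": force on a finger pad.
Only numpy, scipy, OpenCV 4.12 (cv2) and the standard library are available. Lean on these libraries where they do the work, as an engineer would, in place of code of your own. Each camera call takes 0.05 s, during which the arm holds its last target. There are 200 camera calls.

TASK

The drive board of the stitching machine stands tilted in its holder, ready to be measured. Draw the sprung test hook clear of the things it lies against, press its plunger to push the hook out, lower the hook right down over the plain round post of the board and let go, so that the spring grips the post and the test hook stays clipped on square to it. Do not lean hard on the board, and leave everything else on the bench where it is.

Things in the scene. Friction and masses are not known exactly. Their poses are not given: they have to be found in the camera images.
- probe: The test hook: a black plunger grabber 125 mm long, 40 mm high, about 80 g, lying level on the bench. x runs along it towards the hook, z is up (the hook opens downwards). Origin on its underside, under the finger guard; its long axis runs 20 mm above. The barrel (12 mm thick, 70 mm long, ahead of the guard) can be taken crosswise; centre of mass just behind the guard.
- probe_mid (a point): Point on the test hook's axis half-way between the two faces to press on, 20 mm above the bench at the start; axes as probe. At x = +23 mm the finger guard (4 mm thick, front face at +25 mm); from -5 to +23 mm the spring housing (18 mm thick); at -25 mm the rear face of the grey thumb plate.
- thumb_plate (a point): Middle of the thumb plate's rear face. Thumb plate and finger guard are upright plates 28 mm wide and 40 mm high (20 mm above and below the axis): a gripper takes them lengthwise, above barrel and housing, 50 mm over the outer faces at rest, 36 mm fully pressed. A grip of 15 N or more presses the plunger fully, pushes the hook out and carries the tool so.
- probe_nose (a point): Centre of the nose face (11 mm across, front end of the barrel, 95 mm ahead of probe_mid), on the axis; axes as probe. The hook slides out of it: a steel rod whose underside is 1.75 mm above the axis. At rest the prongs lie on the nose face; fully pressed there are 14 mm free between nose and prongs, open below and at both sides.
- prongs (a point): The turned-down end of the hook, at the height of the axis: two upright prongs, each 3 mm thick, 6.4 mm apart, reaching 10 mm below the axis. They move with the plunger, 1.5 mm ahead of the nose face at rest. Let go, the spring draws them back and a 6 mm post between them and the nose is gripped.
- plunger (a joint): How far the plunger is pressed and the hook pushed out, in m: 0 at rest, 0.014 fully pressed. The spring pushes back with 4 N at rest and 9 N fully pressed. With the round post gripped it reads about 0.004.
- post_tip (a point): Top of the plain round post: a smooth brass pin 6 mm thick, domed, standing 23 mm off the board. z points along it off the board, 30 degrees from vertical; x up the slope; y along the row of three terminals, 34 mm apart, in any order. With the hook's rod on this tip and the test hook lying along the slope, nose uphill, its plates just clear the board.
- post: The round post as a part; origin at its foot on the board, z vertical, x level and away from the robot's side. From the posts down the slope the board is flat and clear to its lower edge (126 mm), room for the test hook; up the slope plug headers 11 mm high begin after 33 mm.
- board: Green circuit board, 190 mm wide, 180 mm along the slope, fixed at 30 degrees in a heavy holder (base 260 x 140 mm), facing the robot, lower edge nearest it, 50 mm above the bench. Origin on the bench under its middle. Terminals 36 mm up the slope from the middle; capacitors, a relay and a finned heat sink (up to 33 mm high) along both sides, 59 mm and more from the middle line.
- hex_stud: Another terminal of the row, not to be used: a brass stud 17 mm high with a hexagonal steel nut 14 mm across. Origin at its foot.
- blade_tab: Another terminal of the row, not to be used: a flat upright brass tab 9.5 mm wide, 2 mm thick, 18 mm high. Origin at its foot.
- thread_spool: Wooden thread spool, 48 mm across and 65 mm high, standing against the thumb plate of the test hook, so that no finger fits behind the plate. Origin under it.
- dye_jar: Small jar with a white lid, 56 mm across and 55 mm high, standing against the left side (+y) of the test hook, beside the spring housing. Origin under it.
- pin_probe: Straight pin probe without hook, 115 mm long, 20 mm thick at its two collars, lying 55 to 75 mm to the right (-y) of the test hook. Origin under it on the bench, 45 mm from its rear end.
- pliers: Red-handled pliers lying left of the board. Origin under the pivot.
- screwdriver: Screwdriver with a yellow handle, 190 mm long, lying in front of the board. Origin under it.
- mallet: Wooden mallet lying at the right, handle towards the robot. Origin 115 mm from the middle of its head.
Mind the look-alikes: they are no part of the job. Leave any orange look-alike of the probe alone.

How it is judged (in metres and radians):
On the way, in this order (a step that is already met when the one before it is completed fails the run):
1. the test hook is lifted off the bench (height (world z) of probe_mid above 0.06 m), for 0.2 s.
2. the hook is pushed out and stands over the round post, the post between nose and prongs (value of joint plunger above 0.01 m and x of post_tip in the frame of probe_nose between 0.001 and 0.013 m and y of post_tip in the frame of probe_nose between -0.006 and 0.006 m and z of post_tip in the frame of probe_nose above -0.006 m), for 0.1 s.
At the end, for the whole second after the job is handed in: the round post is gripped between nose and prongs of the test hook (over 3 N, plunger at 2.5 to 7 mm), within 4 mm of its middle line, the post's tip at most 4.5 mm below the hook's axis, the hook upright to within 20 degrees of the post, and at rest (value of joint plunger between 0.0025 and 0.007 m and x of post_tip in the frame of probe_nose between 0.001 and 0.006 m and y of post_tip in the frame of probe_nose between -0.004 and 0.004 m and z of post_tip in the frame of probe_nose between -0.0045 and 0.006 m and contact force between probe and post above 3 N and angle between the z axis of probe_nose and the z axis of post_tip, either way round below 0.35 rad and linear speed of probe below 0.02 m/s); the robot touches nothing.
It fails at once if the board or its post is leant on with more than 40 N (contact force between probe and post above 40 N or contact force between any of probe, the fingers and board above 40 N).
It fails at once if another thing on the bench is shifted more than 15 mm (distance of any of pin_probe, thread_spool, dye_jar, pliers, screwdriver, mallet from where it was at the start of the episode above 0.015 m).
It fails at once if the thread spool or the dye jar is tipped over (angle between any of thread_spool, dye_jar's own z axis and vertical above 0.5 rad).
It also fails if it takes over 50 s, if anything falls off the work surface, if the arm or the gripper's body presses on something with over 40 N, if the wrist force passes 120 N, or if a joint passes its speed limit or range.

## Working session

There is one attempt and no reset: what is moved stays moved. The work goes in short steps, Python scripts to look and compute and a shell command to move; the robot and the scene stay as the last step left them, time stands still between calls to the robot, and variables do not carry over. Pictures are saved under pics/ and viewed, at most 10 in all, crops included, and the job is handed in when it is done.

```bash
ls; mkdir -p pics
cat > h.py <<'E'
import numpy as np, cv2
from cell import sensors, cams, manip
def snap(n):
    p,d=cams.snapshot(n); return p,d,cams.camera_params(n)
def world(u,v,d,c):
    """pixel+depth -> world"""
    K=np.array(c['K']);R=np.array(c['R']);t=np.array(c['t'])
    x,y=und(u,v,c); return R.T@(np.array([x*d,y*d,d])-t)
def und(u,v,c):
    K=np.array(c['K']);
    p=cv2.undistortPoints(np.array([[[u,v]]],float),K,np.array([c['k1'],0,0,0,0.]))[0,0]; return p
def ray(u,v,z,c):
    R=np.array(c['R']);t=np.array(c['t']);o=-R.T@t
    x,y=und(u,v,c);d=R.T@np.array([x,y,1.]);return o+d*(z-o[2])/d[2]
def cloud(d,c):
    K=np.array(c['K']);R=np.array(c['R']);t=np.array(c['t'])
    h,w=d.shape;uv=np.stack(np.meshgrid(np.arange(w),np.arange(h)),-1).reshape(-1,1,2).astype(float)
    p=cv2.undistortPoints(uv,K,np.array([c['k1'],0,0,0,0.]))[:,0]
    X=np.c_[p,np.ones(len(p))]*d.reshape(-1,1)
    return ((X-t)@R).reshape(h,w,3)
E
python3 - <<'E'
from h import *
s=sensors.observe();print(s)
for n in("scene","top"):
    p,d,c=snap(n);print(n,c);cv2.imwrite(f'pics/{n}0.png',p[:,:,::-1]);np.savez(f'{n}0.npz',p=p,d=d)
E
```

```text
pics
{'clock': 0.0, 'q': array([-71.59421756,  19.07198375,  -3.70665408,  83.70581379,
         1.23696028,  77.34345942,  -5.07153026]), 'dq': array([-0.06331552, -0.0114701 ,  0.07556315, -0.05137974,  0.00079292,
        0.04072945,  0.02683972]), 'joint_torque': array([-1.05661878e-03, -6.25445223e+01,  4.84735309e-02, -3.91595006e+01,
        1.62052590e-02,  9.82669619e-03, -9.23198883e-06]), 'tcp_pos': array([0.21057018, 0.58806093, 0.23051741]), 'tool_rot': array([[-9.41465747e-01,  3.37108389e-01, -4.24487032e-04],
       [ 3.37108652e-01,  9.41464772e-01, -1.35648775e-03],
       [-5.76438133e-05, -1.42018500e-03, -9.99998990e-01]]), 'force': array([ 0.41282918, -0.47619016,  0.39106049]), 'torque': array([0.01566226, 0.0307848 , 0.02863601]), 'grasp_force': 0.0, 'grip_width': 0.08536413016141263}
scene {'K': array([[374.58063959,   0.        , 316.35062684],
       [  0.        , 374.58063959, 201.25200898],
       [  0.        ,   0.        ,   1.        ]]), 'k1': -0.016360498714230086, 'R': array([[ 0.06436384,  0.99786642,  0.0109498 ],
       [ 0.78040367, -0.04349251, -0.62376158],
       [-0.6219545 ,  0.04869296, -0.78153797]]), 't': array([ 0.06109609, -0.33801748,  1.38897352])}
top {'K': array([[385.26844097,   0.        , 328.15865183],
       [  0.        , 385.26844097, 199.13413302],
       [  0.        ,   0.        ,   1.        ]]), 'k1': -0.057072531905084385, 'R': array([[ 1.35334586e-03, -9.99988803e-01, -4.53463642e-03],
       [-9.88180595e-01, -6.42229943e-04, -1.53292856e-01],
       [ 1.53288227e-01,  4.68849796e-03, -9.88170399e-01]]), 't': array([-0.08943834,  0.499567  ,  0.99645636])}
```

View pics/scene0.png

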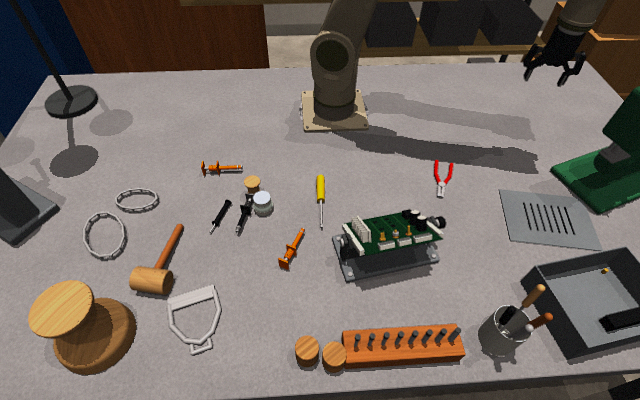

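View pics/top0.png

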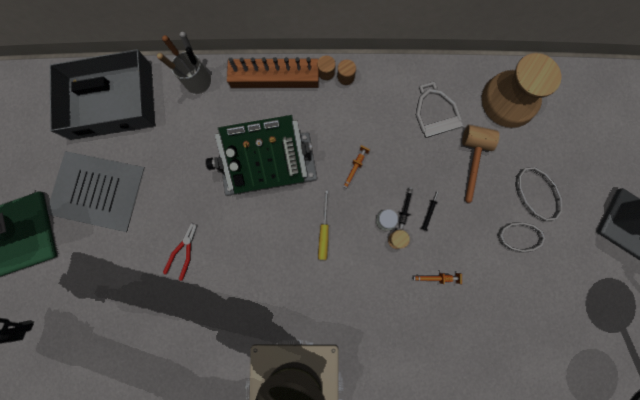

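The scene picture shows the robot at the back. The top picture has the robot at the bottom, with the board at (262,153).

Candidates for the test hook in the top picture:
- Black tool at (405,207), touching the jar (388,218) and spool (400,239). By the description this is the one.
- Black tool at (430,212), the pin probe.
- Orange look-alikes at (355,168) and (438,278).

I'll check with a close crop.

Run:
```python
import cv2,numpy as np
a=cv2.imread('pics/top0.png');b=cv2.imread('pics/scene0.png')
f=lambda i,x,y,w,h,s:cv2.resize(i[y:y+h,x:x+w],(w*s,h*s),interpolation=cv2.INTER_CUBIC)
A=f(a,370,180,80,75,5);B=f(a,205,110,80,75,5);C=f(b,205,175,80,75,4);D=f(b,355,205,100,75,4)
C=cv2.resize(C,(400,300));D=cv2.resize(D,(400,300));A=cv2.resize(A,(400,300));B=cv2.resize(B,(400,300))
A=f(a,370,180,80,60,5);B=f(a,215,115,80,60,5);C=f(b,205,175,80,60,5);D=f(b,360,200,80,60,5)
cv2.imwrite('pics/crop0.png',np.vstack([np.hstack([A,B]),np.hstack([C,D])]))
```

```text
(no output)
```

View pics/crop0.png

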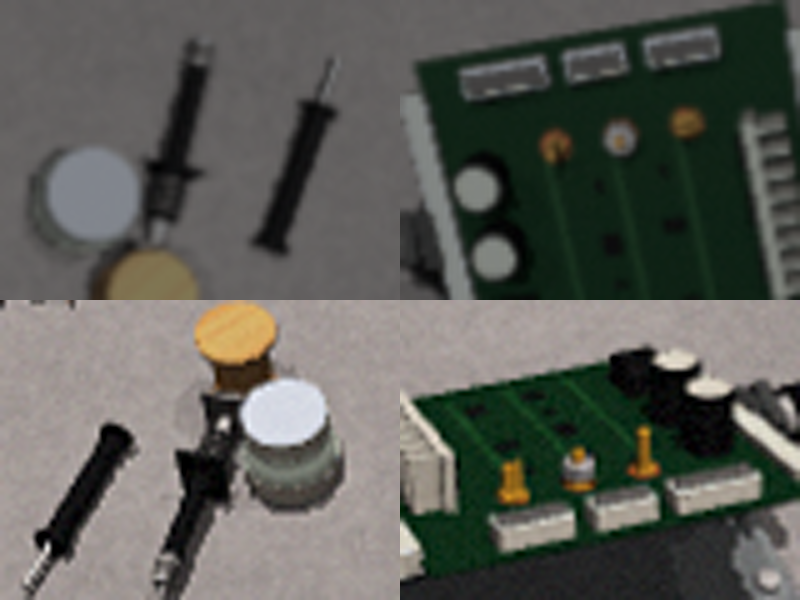

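The choice is confirmed: the black tool at top (405,207) has plates and a turned-down hook, and it touches the jar and spool. The other black tool has a straight tip. The round post is the tall plain pin, at scene (409,227) and top (246,145). The hex nut is in the middle of the row and the flat tab is at the other end.

Run:
```python
from h import *
np.set_printoptions(precision=4,suppress=True)
T=np.load('top0.npz');S=np.load('scene0.npz')
ct=cams.camera_params('top');cs=cams.camera_params('scene')
W=cloud(T['d'],ct);p=T['p'].astype(int)
# bench check
print('bench z',np.median(W[250:270,440:520,2]), 'scene', np.median(cloud(S['d'],cs)[150:165,200:300,2]))
# dark pixels near hook
m=np.zeros(p.shape[:2],bool);m[183:234,393:418]=1
dark=(p.max(2)<48)&m&(W[...,2]>0.012)&(W[...,2]<0.06)
P=W[dark];print(len(P))
b=P[(P[:,2]<0.032)];
for z0 in (0.034,): 
    q=P[P[:,2]>z0];print('plates',q.round(3)[:60])
mu=P[:,:2].mean(0);u,s,v=np.linalg.svd(P[:,:2]-mu);dr=v[0]*np.sign(v[0,0]);print('pca',mu,dr,np.degrees(np.arctan2(dr[1],dr[0])),s)
# pixel picks
for nm,u_,v_,z in [('prong',409.4,188.5,.022),('guardtop',404.3,214.5,.04),('barrel',407.5,200,.026),('thumb',401.8,226.5,.04)]:
    print(nm,ray(u_,v_,z,ct),W[int(round(v_)),int(round(u_))])
for nm,u_,v_,z in [('prong',205+163/5,175+272/5,.022),('guard',205+205/5,175+160/5,.04)]:
    print('scene',nm,ray(u_,v_,z,cs))
print('jar',ray(388.8,218.3,.055,ct),'spool',ray(400.5,238,.065,ct))
# board plane
bm=np.zeros_like(m);bm[150:185,240:280]=1
g=bm&(p[...,1]>p[...,0]+12)&(p[...,1]>p[...,2]+8)
B=W[g];c0=B.mean(0);n=np.linalg.svd(B-c0)[2][2];n*=np.sign(n[2]);r=(B-c0)@n
B=B[abs(r)<.004];c0=B.mean(0);n=np.linalg.svd(B-c0)[2][2];n*=np.sign(n[2])
print('board',len(B),c0,n,'tilt',np.degrees(np.arccos(n[2])),'yaw',np.degrees(np.arctan2(-n[1],-n[0])))
# triangulate post tip
def line(u,v,c):
    o=ray(u,v,0,c);o2=ray(u,v,.3,c);d=o2-o;return o,d/np.linalg.norm(d)
def tri(a,b):
    o1,d1=line(*a,ct);o2,d2=line(*b,cs);A=np.c_[d1,-d2];k=np.linalg.lstsq(A,o2-o1,rcond=None)[0]
    x,y=o1+k[0]*d1,o2+k[1]*d2;return (x+y)/2,np.linalg.norm(x-y)
for nm,a,b_ in [('post',(246,145.2),(408.6,226)),('hex',(259,143),(395.6,230.5)),('tab',(272.3,139.3),(382,233))]:
    X,e=tri(a,b_);print(nm,X,e,'above board',(X-c0)@n)
```

```text
bench z -0.0007518992594580178 scene -0.0018491442741290296
160
plates [[ 0.465 -0.284  0.04 ]
 [ 0.465 -0.286  0.039]
 [ 0.465 -0.289  0.038]
 [ 0.463 -0.285  0.034]
 [ 0.462 -0.286  0.042]
 [ 0.462 -0.288  0.042]
 [ 0.462 -0.292  0.038]
 [ 0.462 -0.294  0.04 ]
 [ 0.462 -0.297  0.039]
 [ 0.463 -0.3    0.035]
 [ 0.46  -0.294  0.038]
 [ 0.46  -0.297  0.037]
 [ 0.46  -0.3    0.038]
 [ 0.46  -0.302  0.039]
 [ 0.46  -0.306  0.036]]
pca [ 0.4751 -0.2975] [ 0.9649 -0.2624] -15.21462978380097 [0.3264 0.0562]
prong [ 0.5319 -0.3118  0.022 ] [ 0.5325 -0.31    0.0259]
guardtop [ 0.458  -0.2922  0.04  ] [ 0.4602 -0.2928  0.0329]
barrel [ 0.4993 -0.3048  0.026 ] [ 0.4996 -0.3065  0.0243]
thumb [ 0.426  -0.2846  0.04  ] [ 0.4291 -0.2893  0.0181]
scene prong [ 0.5322 -0.3121  0.022 ]
scene guard [ 0.4696 -0.29    0.04  ]
jar [ 0.4463 -0.2482  0.055 ] spool [ 0.3942 -0.2758  0.065 ]
board 119 [0.5791 0.0894 0.0801] [-0.7638  0.0225  0.6451] tilt 49.8301666826385 yaw -1.6893712001242547
post [0.6222 0.1187 0.132 ] 0.003917367808044165 above board 0.0012763545217603185
hex [0.6294 0.0868 0.1262] 0.0031266083923560247 above board -0.008742344082210316
tab [0.6375 0.0521 0.1306] 0.001969509744654959 above board -0.012891822745667698
```

```bash
python3 -m pendant '[[0.045,[-0.244,-0.059,0],[0,0,-0.085]],[0.045,[-0.244,-0.059,0],[0,0,-0.085]],[0.045,[-0.244,-0.059,0],[0,0,-0.085]],[0.045,[-0.244,-0.059,0],[0,0,-0.085]],[0.045,[-0.5745,-0.7414,0],[0,0,-0.085]],[0.045,[-0.5745,-0.7414,0],[0,0,-0.085]],[0.045,[-0.5745,-0.7414,0],[0,0,-0.085]],[0.045,[-0.5745,-0.7414,0],[0,0,-0.085]],[0.045,[-0.5745,-0.7414,0],[0,0,-0.085]],[0.045,[-0.5745,-0.7414,0],[0,0,-0.085]],[0.045,[-0.5745,-0.7414,0],[0,0,-0.085]],[0.045,[-0.5745,-0.7414,0],[0,0,-0.085]]]'
python3 - <<'E'
from h import *
np.set_printoptions(precision=4,suppress=True)
s=sensors.observe();print(s['clock'],s['q'],s['tcp_pos'],s['tool_rot'])
T=np.load('top0.npz');ct=cams.camera_params('top')
W=cloud(T['d'],ct);p=T['p'].astype(int)
print(p[165,255],p[175,262],W[165,255],W[175,262])
g=np.zeros(p.shape[:2],bool);g[118:190,222:298]=1
g&=(p[...,1]>p[...,0]+5)&(p[...,1]>p[...,2]+3)&(p[...,1]<80)
B=W[g];rng=np.random.default_rng(0);best=0
for i in range(500):
    a=B[rng.choice(len(B),3)];n=np.cross(a[1]-a[0],a[2]-a[0]);n/=np.linalg.norm(n)+1e-12
    k=abs((B-a[0])@n)<.004
    if k.sum()>best:best=k.sum();K=k
B2=B[K];c0=B2.mean(0);n=np.linalg.svd(B2-c0)[2][2];n*=np.sign(n[2])
print(len(B),best,c0,n,np.degrees(np.arccos(n[2])),'yaw',np.degrees(np.arctan2(-n[1],-n[0])))
X=np.array([.6222,.1187,.132]);print('post above',(X-c0)@n)
# board outline in-plane
m=cv2.morphologyEx((g).astype(np.uint8),cv2.MORPH_CLOSE,np.ones((9,9)))
cn=max(cv2.findContours(m,0,2)[0],key=cv2.contourArea);print(cv2.minAreaRect(cn),cv2.approxPolyDP(cn,5,True)[:,0].tolist())
E
```

```text
clock: 1.3
tcp_pos: [0.4401, 0.0815, 0.2312]
tool_rot: [[-0.967, 0.256, -0.0], [0.256, 0.967, 0.0], [0.0, 0.0, -1.0]]
force: [1.1, -0.3, 1.1]
grip_width: 0.045
grasp_force: 0.0
1.3 [-35.2827  -4.6573  18.1184 109.8651   1.4761  74.5614  57.5622] [0.4401 0.0815 0.2312] [[-0.9667  0.2559 -0.    ]
 [ 0.2559  0.9667  0.0004]
 [ 0.0001  0.0004 -1.    ]]
[12 29 18] [16 35 22] [0.5828 0.1021 0.0832] [0.5595 0.0858 0.0675]
3522 3377 [0.6061 0.0834 0.0947] [-0.4905 -0.0849  0.8673] 29.85668474140996 yaw 9.817660047622716
post above 0.021483185816208346
((260.8717041015625, 154.0045623779297), (68.50179290771484, 72.92845153808594), 80.83765411376953) [[292, 118], [222, 127], [234, 189], [297, 182]]
```

```bash
python3 -m pendant '[[0.045,[-0.158,-0.3567,0],[0,0,0]],[0.045,[-0.158,-0.3567,0],[0,0,0]],[0.045,[-0.158,-0.3567,0],[0,0,0]],[0.045,[-0.158,-0.3567,0],[0,0,0]],[0.045,[-0.158,-0.3567,0],[0,0,0]],[0.045,[-0.158,-0.3567,0],[0,0,0]],[0.045,[-0.158,-0.3567,0],[0,0,0]],[0.045,[-0.158,-0.3567,0],[0,0,0]],[0.045,[-0.158,-0.3567,0.05],[0,0,0]],[0.045,[-0.158,-0.3567,0.1],[0,0,0]],[0.045,[-0.158,-0.3567,0.14],[0,0,0]],[0.045,[-0.158,-0.3567,0.14],[0,0,0]]]'
python3 - <<'E'
from h import *
print(sensors.observe()['q'])
o=[]
for n,(x,y) in (('top',(365,165)),('scene',(195,160))):
    p,d,c=snap(n);np.savez(n+'1.npz',p=p,d=d);o.append(cv2.resize(p[y:y+90,x:x+80,::-1],(400,450),interpolation=cv2.INTER_CUBIC))
cv2.imwrite('pics/c1.png',np.hstack(o))
E
```

```text
clock: 2.5
tcp_pos: [0.4986, -0.2997, 0.0861]
tool_rot: [[-0.967, 0.256, -0.009], [0.256, 0.967, 0.003], [0.009, 0.001, -1.0]]
force: [-1.4, -0.0, 0.4]
grip_width: 0.0449
grasp_force: 0.0
[ -5.02840339  24.81221096  39.1289803  101.13897107 -17.52901112
  60.85995815 115.47423968]
```

View pics/c1.png

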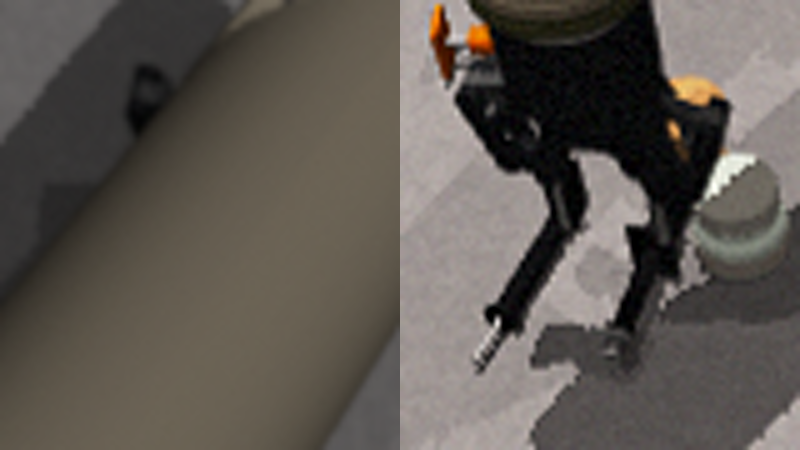

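The scene view shows the fingers straddling the barrel of the hook tool, with the jar and spool standing clear. The arm hides it in the top view. I'm descending and gripping the barrel crosswise.

```bash
python3 -m pendant '[[0.045,[0,0,0.0],[0,0,0]],[0.045,[0,0,0.03],[0,0,0]],[0.045,[0,0,0.06],[0,0,0]],[0.045,[0,0,0.085],[0,0,0]],[0.045,[0,0,0.085],[0,0,0]],[0.03,[0,0,0.085],[0,0,0]],[0.02,[0,0,0.085],[0,0,0]],[0.01,[0,0,0.085],[0,0,0]],[0.0,[0,0,0.085],[0,0,0]],[0.0,[0,0,0.085],[0,0,0]],[0.0,[0,0,0.085],[0,0,0]]]'
```

```text
clock: 3.7
tcp_pos: [0.5032, -0.3023, 0.0077]
tool_rot: [[-0.967, 0.256, 0.003], [0.256, 0.967, -0.001], [-0.003, -0.0, -1.0]]
force: [2.5, -0.6, 5.8]
grip_width: 0.0095
grasp_force: 58.7
```

```bash
python3 -m pendant '[[0,[-0.003,0,-0.003],[0,0,0]],[0,[-0.005,-0.004,-0.004],[0,0,0]],[0,[-0.007,-0.009,-0.004],[0,0,0]],[0,[-0.009,-0.015,-0.004],[0,0,0]],[0,[-0.018,-0.015,-0.004],[0,0,0]],[0,[-0.028,-0.015,-0.004],[0,0,0]],[0,[-0.038,-0.015,-0.004],[0,0,0]],[0,[-0.048,-0.015,-0.004],[0,0,0]],[0,[-0.058,-0.015,-0.004],[0,0,0]],[0,[-0.065,-0.015,-0.004],[0,0,0]],[0,[-0.065,-0.015,-0.002],[0,0,0]],[0,[-0.065,-0.015,0.001],[0,0,0]]]'
python3 - <<'E'
from h import *
p,d,c=snap('scene');np.savez('scene2.npz',p=p,d=d);cv2.imwrite('pics/c2.png',cv2.resize(p[150:270,180:320,::-1],(700,600),interpolation=cv2.INTER_CUBIC))
E
```

```text
clock: 4.9
tcp_pos: [0.5625, -0.3333, 0.0065]
tool_rot: [[-0.967, 0.256, 0.003], [0.256, 0.967, -0.001], [-0.003, -0.0, -1.0]]
force: [4.2, -0.6, 12.6]
grip_width: 0.0097
grasp_force: 59.9
```

View pics/c2.png

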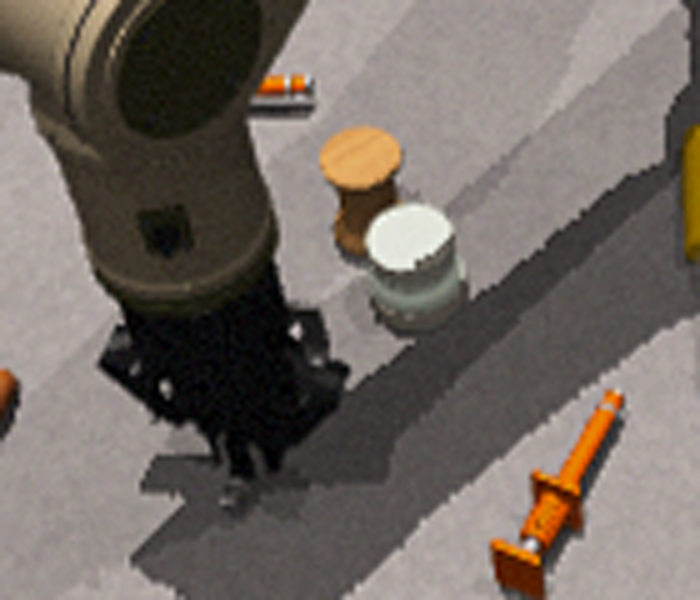

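The tool is drawn clear and the jar and spool are undisturbed; the gripper is at crop (240,440). I'm letting go, rising and turning aside for a look.

```bash
python3 -m pendant '[[0.015,[0,0,0],[0,0,0]],[0.03,[0,0,0],[0,0,0]],[0.03,[0,0,0],[0,0,0]],[0.03,[0,0,-0.02],[0,0,0]],[0.03,[0,0,-0.06],[0,0,0]],[0.05,[0,0,-0.1],[0,0,0]],[0.07,[0,0.04,-0.15],[0,0,0.15]],[0.07,[0,0.08,-0.15],[0,0,0.3]],[0.07,[0,0.12,-0.15],[0,0,0.45]],[0.07,[0,0.16,-0.15],[0,0,0.6]],[0.07,[0,0.2,-0.15],[0,0,0.75]],[0.07,[0,0.2,-0.15],[0,0,0.9]]]'
python3 - <<'E'
from h import *
print(sensors.observe()['q'])
o=[]
for n,(x,y) in (('top',(365,140)),('scene',(195,170))):
    p,d,c=snap(n);np.savez(n+'3.npz',p=p,d=d);o.append(cv2.resize(p[y:y+100,x:x+80,::-1],(400,500),interpolation=cv2.INTER_CUBIC))
cv2.imwrite('pics/c3.png',np.hstack(o))
E
```

```text
clock: 6.15
tcp_pos: [0.6138, -0.1317, 0.1544]
tool_rot: [[-0.406, 0.914, -0.0], [0.914, 0.406, 0.003], [0.003, 0.001, -1.0]]
force: [0.1, 0.3, -0.6]
grip_width: 0.0703
grasp_force: 0.0
[-27.70776921  28.5845284   48.23488922  90.90836091 -22.41176943
  70.68174276  48.56846123]
```

View pics/c3.png

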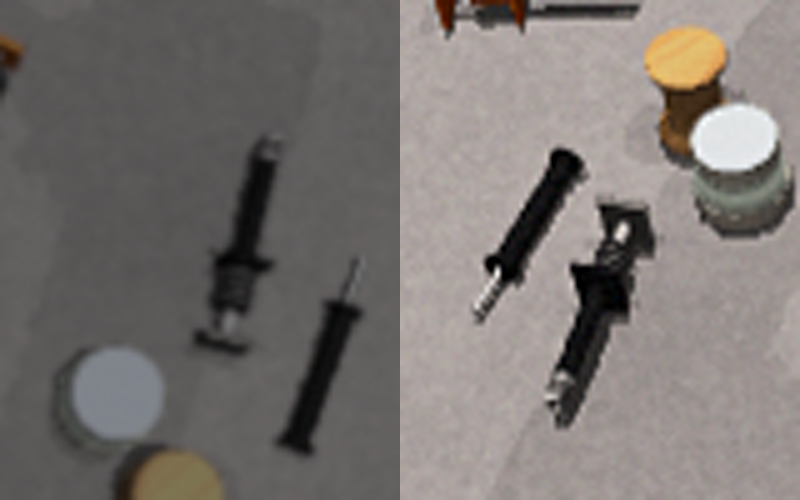

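The tool lies clear. In the top view the guard is at (413,192), the thumb plate at (409,208) and the prongs at (419,168).

Run:
```python
from h import *
np.set_printoptions(precision=4,suppress=True)
T=np.load('top3.npz');S=np.load('scene3.npz')
ct=cams.camera_params('top');cs=cams.camera_params('scene')
W=cloud(T['d'],ct);p=T['p'].astype(int)
m=np.zeros(p.shape[:2],bool);m[166:212,402:422]=1
k=m&(W[...,2]>0.012)&(W[...,2]<.06);P=W[k]
mu=P[:,:2].mean(0);v=np.linalg.svd(P[:,:2]-mu)[2][0];v*=np.sign(v[0]);print('pca',len(P),mu,np.degrees(np.arctan2(v[1],v[0])))
a=(P[:,:2]-mu)@v;bins=np.arange(a.min(),a.max()+.005,.005)
for i in range(len(bins)-1):
    q=P[(a>=bins[i])&(a<bins[i+1])]
    if len(q):print(round(bins[i],3),len(q),q.mean(0),'zmax',q[:,2].max().round(4),'lat',(((q[:,:2]-mu)@np.array([-v[1],v[0]])).min().round(4),((q[:,:2]-mu)@np.array([-v[1],v[0]])).max().round(4)))
for nm,u,w,z in [('prong',419.2,168,.022),('guard',413.4,192,.04),('thumb',409.2,208.2,.04)]:print(nm,ray(u,w,z,ct))
for nm,u,w,z in [('guard',235.6,224,.04),('thumb',239.4,210.6,.04),('prong',227,245,.022)]:print('scene',nm,ray(u,w,z,cs))
def line(u,v,c):
    o=ray(u,v,0,c);d=ray(u,v,.3,c)-o;return o,d/np.linalg.norm(d)
def tri(a,b):
    o1,d1=line(*a,ct);o2,d2=line(*b,cs);k=np.linalg.lstsq(np.c_[d1,-d2],o2-o1,rcond=None)[0];return (o1+k[0]*d1+o2+k[1]*d2)/2
print('tri guard',tri((413.4,192),(235.6,224)),'thumb',tri((409.2,208.2),(239.4,210.6)))
```

```text
pca 257 [ 0.5246 -0.3211] -15.218763801874148
-0.052 40 [ 0.4763 -0.308   0.0324] zmax 0.0416 lat (np.float64(-0.014), np.float64(0.0134))
-0.047 2 [ 0.4832 -0.3103  0.0236] zmax 0.0243 lat (np.float64(-0.0019), np.float64(0.001))
-0.042 5 [ 0.4867 -0.3107  0.0258] zmax 0.0281 lat (np.float64(-0.0034), np.float64(0.0021))
-0.037 6 [ 0.4919 -0.312   0.0232] zmax 0.0261 lat (np.float64(-0.0033), np.float64(0.003))
-0.032 14 [ 0.4962 -0.3137  0.0248] zmax 0.0311 lat (np.float64(-0.0089), np.float64(0.0063))
-0.027 12 [ 0.5009 -0.3144  0.026 ] zmax 0.0306 lat (np.float64(-0.0095), np.float64(0.0084))
-0.022 11 [ 0.5056 -0.3156  0.0257] zmax 0.0308 lat (np.float64(-0.0073), np.float64(0.0064))
-0.017 15 [ 0.5106 -0.3175  0.0267] zmax 0.031 lat (np.float64(-0.0087), np.float64(0.0076))
-0.012 13 [ 0.5162 -0.3182  0.0264] zmax 0.0316 lat (np.float64(-0.0077), np.float64(0.0081))
-0.007 30 [ 0.5204 -0.3195  0.0337] zmax 0.0405 lat (np.float64(-0.0145), np.float64(0.0133))
-0.002 4 [ 0.5245 -0.3234  0.0322] zmax 0.0388 lat (np.float64(-0.014), np.float64(0.0056))
0.003 7 [ 0.5303 -0.3221  0.0
[... 832 characters left out ...]
x 0.0274 lat (np.float64(-0.0063), np.float64(0.0051))
0.053 8 [ 0.5784 -0.3352  0.0247] zmax 0.0268 lat (np.float64(-0.0044), np.float64(0.0049))
0.058 8 [ 0.5822 -0.3387  0.0236] zmax 0.0261 lat (np.float64(-0.0073), np.float64(0.0051))
0.063 7 [ 0.5876 -0.338   0.0236] zmax 0.0256 lat (np.float64(-0.0051), np.float64(0.0039))
0.068 4 [ 0.5923 -0.339   0.0226] zmax 0.0257 lat (np.float64(-0.0033), np.float64(0.0035))
prong [ 0.5896 -0.341   0.022 ]
guard [ 0.519  -0.3186  0.04  ]
thumb [ 0.475  -0.3058  0.04  ]
scene guard [ 0.5266 -0.3151  0.04  ]
scene thumb [ 0.4813 -0.3077  0.04  ]
scene prong [ 0.5809 -0.3368  0.022 ]
tri guard [ 0.5204 -0.3186  0.0318] thumb [ 0.4759 -0.3082  0.0328]
```

```bash
python3 -m pendant '[[0.07,[-0.025,-0.036,0],[0,0,0.14]],[0.07,[-0.048,-0.072,0],[0,0,0.28]],[0.07,[-0.072,-0.108,0],[0,0,0.42]],[0.07,[-0.096,-0.144,0],[0,0,0.56]],[0.07,[-0.1198,-0.1795,0],[0,0,0.683]],[0.07,[-0.1198,-0.1795,0.0],[0,0,0.683]],[0.07,[-0.1198,-0.1795,0.04],[0,0,0.683]],[0.07,[-0.1198,-0.1795,0.08],[0,0,0.683]],[0.07,[-0.1198,-0.1795,0.08],[0,0,0.683]],[0.07,[-0.1198,-0.1795,0.08],[0,0,0.683]],[0.07,[-0.1198,-0.1795,0.08],[0,0,0.683]]]'
python3 -c "
from h import *
s=sensors.observe();print(s['q'],s['tcp_pos'],s['tool_rot'])"
```

```text
clock: 7.35
tcp_pos: [0.4967, -0.3227, 0.0774]
tool_rot: [[0.264, 0.965, 0.002], [0.965, -0.264, -0.001], [-0.001, 0.002, -1.0]]
force: [-0.3, -0.1, -0.0]
grip_width: 0.0698
grasp_force: 0.0
[-14.00112668  32.78341181  55.72709218 101.00946624 -30.31747463
  62.48862097  36.71775668] [ 0.49673284 -0.32266276  0.07740985] [[ 2.63848871e-01  9.64561605e-01  2.16424934e-03]
 [ 9.64563816e-01 -2.63846646e-01 -1.26150529e-03]
 [-6.45769637e-04  2.42040335e-03 -9.99996862e-01]]
```

```bash
python3 -m pendant '[[0.07,[0.0073,-0.0007,0],[0,0,0]],[0.07,[0.0073,-0.0007,0.0],[0,0,0]],[0.07,[0.0073,-0.0007,0.03],[0,0,0]],[0.07,[0.0073,-0.0007,0.0514],[0,0,0]],[0.07,[0.0073,-0.0007,0.0514],[0,0,0]],[0.07,[0.0073,-0.0007,0.0514],[0,0,0]]]'
```

```text
clock: 7.95
tcp_pos: [0.4976, -0.3144, 0.0247]
tool_rot: [[0.264, 0.964, 0.0], [0.964, -0.264, -0.0], [-0.0, 0.0, -1.0]]
force: [0.7, -0.2, 1.1]
grip_width: 0.0697
grasp_force: 0.0
```

```bash
python3 -m pendant '[[0.06,[0,0,0],[0,0,0]],[0.05,[0,0,0],[0,0,0]],[0.042,[0,0,0],[0,0,0]],[0.03,[0,0,0],[0,0,0]],[0.02,[0,0,0],[0,0,0]],[0,[0,0,0],[0,0,0]],[0,[0,0,0],[0,0,0]],[0,[0,0,0],[0,0,0]]]'
python3 - <<'E'
from h import *
p,d,c=snap('scene');cv2.imwrite('pics/c4.png',cv2.resize(p[160:260,190:290,::-1],(600,600),interpolation=cv2.INTER_CUBIC))
E
```

```text
clock: 8.75
tcp_pos: [0.4989, -0.3156, 0.0263]
tool_rot: [[0.265, 0.964, 0.004], [0.964, -0.265, -0.002], [-0.001, 0.004, -1.0]]
force: [-0.6, 0.7, 14.4]
grip_width: 0.0338
grasp_force: 60.1
```

View pics/c4.png

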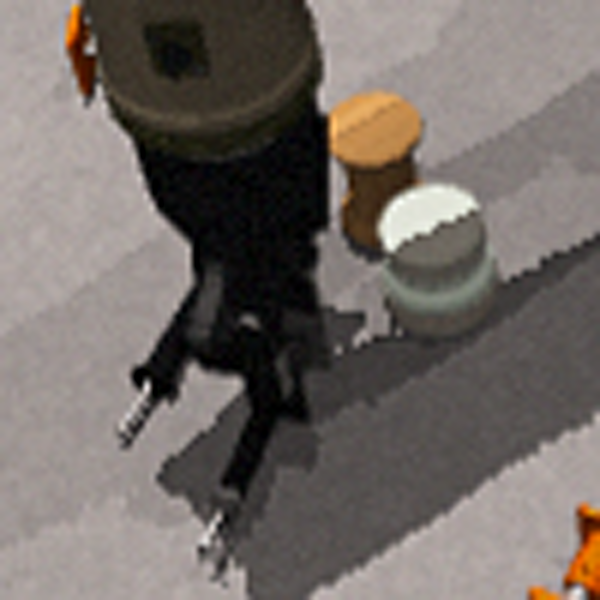

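The grip is made and the hook is out, with the prongs at crop (215,545). Next I lift and work out the pose for a standoff above the post.

```bash
python3 -m pendant '[[0,[0,0,-0.02],[0,0,0]],[0,[0,0,-0.06],[0,0,0]],[0,[0,0,-0.1],[0,0,0]],[0,[0,0,-0.15],[0,0,0]],[0,[0,0,-0.2],[0,0,0]],[0,[0,0,-0.24],[0,0,0]],[0,[0,0,-0.24],[0,0,0]],[0,[0,0,-0.24],[0,0,0]],[0,[0,0,-0.24],[0,0,0]]]'
cat >> h.py <<'E'
from scipy.spatial.transform import Rotation as Ro
def tgt_rot(yaw=9.5,tilt=30.):
    a,b=np.radians(yaw),np.radians(tilt)
    n=np.array([-np.sin(b)*np.cos(a),-np.sin(b)*np.sin(a),np.cos(b)])
    y=np.array([np.cos(b)*np.cos(a),np.cos(b)*np.sin(a),np.sin(b)]);z=-n
    return np.c_[np.cross(y,z),y,z],n
def rel(Rt,pt):
    s=sensors.observe();R=np.array(s['tool_rot']);return R.T@(pt-s['tcp_pos']),Ro.from_matrix(R.T@Rt).as_rotvec()
E
python3 - <<'E'
from h import *
np.set_printoptions(precision=4,suppress=True)
R,n=tgt_rot();tip=np.array([.6222,.1187,.132])
nose=tip-.008*R[:,1]+n*.06   # axis 60 mm above the tip
tcp=nose-.088*R[:,1]+n*.006
s=sensors.observe();print(s['tcp_pos'],s['q'],s['grip_width'],tcp,rel(R,tcp))
p,d,c=snap('scene');np.savez('scene5.npz',p=p,d=d);p,d,c=snap('top');np.savez('top5.npz',p=p,d=d)
E
```

```text
clock: 9.7
tcp_pos: [0.497, -0.3138, 0.2628]
tool_rot: [[0.264, 0.964, -0.001], [0.964, -0.264, 0.001], [0.001, -0.001, -1.0]]
force: [0.3, 0.5, -1.6]
grip_width: 0.0336
grasp_force: 60.7
[ 0.497  -0.3138  0.2628] [-21.4693  22.3913  64.5294  89.3461 -20.3641  81.2748  29.198 ] 0.03356381481157625 [0.5077 0.0995 0.1412] (array([ 0.4013, -0.0988,  0.1221]), array([-0.5165,  0.1124, -0.4237]))
```

```bash
python3 -m pendant '[[0,[0.045,-0.011,0],[-0.09,0.02,-0.07]],[0,[0.09,-0.022,0],[-0.18,0.04,-0.14]],[0,[0.135,-0.033,0],[-0.27,0.06,-0.22]],[0,[0.18,-0.044,0],[-0.36,0.08,-0.29]],[0,[0.225,-0.055,0],[-0.45,0.1,-0.37]],[0,[0.27,-0.066,0],[-0.5165,0.1124,-0.4237]],[0,[0.315,-0.077,0],[-0.5165,0.1124,-0.4237]],[0,[0.36,-0.088,0],[-0.5165,0.1124,-0.4237]],[0,[0.4013,-0.0988,0.02],[-0.5165,0.1124,-0.4237]],[0,[0.4013,-0.0988,0.06],[-0.5165,0.1124,-0.4237]],[0,[0.4013,-0.0988,0.08],[-0.5165,0.1124,-0.4237]],[0,[0.4013,-0.0988,0.08],[-0.5165,0.1124,-0.4237]]]'
python3 - <<'E'
from h import *
np.set_printoptions(precision=4,suppress=True)
R,n=tgt_rot();s=sensors.observe();print(s['q']);print(rel(R,s['tcp_pos'])[1])
o=[]
for nm,(x,y) in (('top',(210,105)),('scene',(350,160))):
    p,d,c=snap(nm);np.savez(nm+'6.npz',p=p,d=d);o.append(cv2.resize(p[y:y+100,x:x+80,::-1],(400,500),interpolation=cv2.INTER_CUBIC))
cv2.imwrite('pics/c6.png',np.hstack(o))
E
```

```text
clock: 11.0
tcp_pos: [0.5047, 0.1001, 0.1774]
tool_rot: [[-0.169, 0.857, 0.486], [0.986, 0.149, 0.079], [-0.005, 0.493, -0.87]]
force: [-0.0, -0.1, -0.9]
grip_width: 0.0335
grasp_force: 60.8
[-41.6276 -14.6916  19.5043 129.9027  18.5779  36.2348 -24.0159]
[-0.0085  0.0025  0.0056]
```

View pics/c6.png

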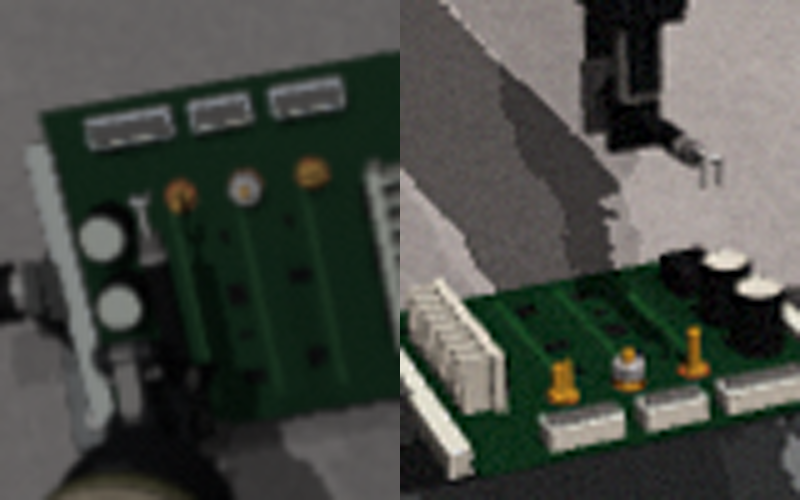

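The hook is over the row. The prongs are at top (238,146) and scene (412,193). The post is at top (246,144) and scene (409,226). I'm refining the relative offset from the pixels.

```bash
cat >> h.py <<'E'
ct=cams.camera_params('top');cs=cams.camera_params('scene')
def line(u,v,c):
    o=ray(u,v,0,c);d=ray(u,v,.3,c)-o;return o,d/np.linalg.norm(d)
def tri(a,b):
    o1,d1=line(*a,ct);o2,d2=line(*b,cs);k=np.linalg.lstsq(np.c_[d1,-d2],o2-o1,rcond=None)[0]
    x,y=o1+k[0]*d1,o2+k[1]*d2;return (x+y)/2,np.linalg.norm(x-y)
E
python3 - <<'E'
from h import *
np.set_printoptions(precision=4,suppress=True,linewidth=200)
t=np.load('top6.npz');s=np.load('scene6.npz')
print('top prong max');print(t['p'][140:158,232:252].max(2))
print('scene prong');print(s['p'][186:202,400:420].max(2))
print('scene post R-B');print(s['p'][222:238,402:416,0].astype(int)-s['p'][222:238,402:416,2])
print('top post R-B');print(t['p'][138:152,240:253,0].astype(int)-t['p'][138:152,240:253,2])
print('depth scene');print((s['d'][188:200,404:418]*1000).astype(int))
st=sensors.observe();print(tri((238,145.6),(412,193)))
E
```

```text
top prong max
[[ 35  35  34  35  35  35  36  35  36  35  34  35  37  40  42  38  35  35  36  34]
 [ 34  35  36  35  35  35  34  35  36  35  35  37  64  79  85  60  40  36  35  35]
 [ 35  34  34  34  36  35  35  38  37  35  37  60 106 112 102  94  75  36  36  35]
 [ 35  35  35  36  42  39  41  50  39  36  37  85 112 101  88 105  98  41  35  35]
 [ 31  33  35  42  70  70  69  62  39  35  37  84 105  89  68  91  74  41  35  34]
 [ 14  24  31  49 105 117 109  70  41  35  37  65 105 106  58  59  60  40  37  35]
 [  7   7  15  28  57  89  88  49  36  35  36  43  95 104  51  39  48  34  33  35]
 [  6   5   5  10  34  69  96  50  35  35  35  38  54  63  32  18  32  32  33  32]
 [ 29  14   8   5  20  53 103  55  35  35  35  36  48  41  28  24  33  32  31  33]
 [ 80  46  16   6   6  47 102  65  39  35  36  37  46  43  32  28  34  30  30  33]
 [127  94  39   8   9  43  90  84  44  36  35  36  42  42  33  28  32  23  23  33]
 [135 127  64  15   7  35  70  94  49  39  34  35  39  44  36  25  29  23  23  33]
 [136 131  83  27  11  30  58  81  58  44  30  34  38  48  42  25  19  19  20  33]
 [136 1
[... 3567 characters left out ...]
59  863  849  843  843  845 1151 1150 1147 1152]
 [1147 1147  867  859  861  860  844  842  846  844 1142 1139 1149 1147]
 [1145 1145 1141 1143  859  862  845  843 1146  847 1144 1141 1144 1145]
 [1137 1144 1141 1145 1141 1142  845  846 1143  844 1139 1139 1141 1140]
 [1137 1138 1137 1138 1140 1135  845  844 1138  847 1144 1140 1140 1137]
 [1141 1135 1135 1139 1135 1139  846  845 1137  848 1135 1137 1136 1137]
 [1130 1134 1133 1131 1133 1132  846  847 1129 1133 1135 1133 1135 1138]
 [   0 1128 1133 1129 1127 1131 1130 1133 1133 1127 1130 1130 1129 1129]
 [1129 1125 1129 1132 1130 1127 1126 1131 1131 1129 1132 1127 1129 1130]]
(array([0.5937, 0.1152, 0.2227]), np.float64(0.00174990141338309))
```

Run:
```python
from h import *
np.set_printoptions(precision=4,suppress=True,linewidth=200)
t=np.load('top6.npz');sc=np.load('scene6.npz')
R,n=tgt_rot();s=sensors.observe();Rt=np.array(s['tool_rot'])
P,e=tri((237.1,144.6),(411.9,192.9));T,e2=tri((244.6,145.9),(408.36,225.0))
print('prong axis',P,e,'fk',s['tcp_pos']+Rt@[0,.1035,.006],'depth',world(411.9,192.9,.8455,cs))
print('tip',T,e2,'depth',world(408.36,226,sc['d'][226,408],cs),sc['d'][224:232,407:411])
D=T-P;print('prong->tip in tgt tool axes',R.T@D)
# board plane, scene depth & top depth
for nm,c in (('scene0',cs),('top0',ct)):
    f=np.load(nm+'.npz');W=cloud(f['d'],c);p=f['p'].astype(int);g=(p[...,1]>p[...,0]+5)&(p[...,1]>p[...,2]+3)&(W[...,0]>.5)&(W[...,0]<.72)&(W[...,1]>0)&(W[...,1]<.17)&(W[...,2]>.03)&(W[...,2]<.16)
    B=W[g]
    for i in range(8):
        c0=B.mean(0);q=np.linalg.svd(B-c0,full_matrices=False)[2][2];q*=np.sign(q[2]);B=B[abs((B-c0)@q)<max(.004,.012-.002*i)]
    print(nm,len(B),q,'tilt',np.degrees(np.arccos(q[2])),'yaw',np.degrees(np.arctan2(-q[1],-q[0])),'tip h',(T-c0)@q,'prong h',(P-c0)@q)
```

```text
prong axis [0.5951 0.1155 0.225 ] 0.0007861775551574303 fk [0.5991 0.1137 0.2292] depth [0.597  0.1141 0.2274]
tip [0.6197 0.1202 0.1329] 0.0005136558925164639 depth [0.6221 0.1201 0.1322] [[0.964  0.9663 0.9635 0.962 ]
 [0.9629 0.9555 0.9555 0.9563]
 [0.9577 0.9046 0.9045 0.9502]
 [0.947  0.9067 0.9047 0.9445]
 [0.9454 0.9059 0.9078 0.9431]
 [0.9376 0.9058 0.9052 0.939 ]
 [0.9337 0.907  0.9087 0.9332]
 [0.9278 0.9077 0.9085 0.927 ]]
prong->tip in tgt tool axes [ 0.0006 -0.0243  0.0923]
scene0 1345 [-0.4927 -0.087   0.8658] tilt 30.020636502788125 yaw 10.011184040519469 tip h 0.02410148316661143 prong h 0.11638786737271199
top0 3278 [-0.4915 -0.0858  0.8666] tilt 29.92918510624515 yaw 9.90640477611184 tip h 0.023222008603599298 prong h 0.1155467493913361
```

Run:
```python
from h import *
np.set_printoptions(precision=4,suppress=True)
R,n=tgt_rot(9.9,30);tip=np.array([.620,.1202,.1325])
tcp=tip-.008*R[:,1]+n*.022-.088*R[:,1]+n*.006
s=sensors.observe();print(s['tcp_pos'],rel(R,tcp))
```

```text
[0.5076 0.0983 0.1828] (array([ 0.0026, -0.0219,  0.0728]), array([-0.0018,  0.0058, -0.0046]))
```

```bash
python3 -m pendant '[[0,[0.0026,-0.0219,0.01],[-0.0018,0.0058,-0.0046]],[0,[0.0026,-0.0219,0.03],[-0.0018,0.0058,-0.0046]],[0,[0.0026,-0.0219,0.05],[-0.0018,0.0058,-0.0046]],[0,[0.0026,-0.0219,0.065],[-0.0018,0.0058,-0.0046]],[0,[0.0026,-0.0219,0.0728],[-0.0018,0.0058,-0.0046]],[0,[0.0026,-0.0219,0.0728],[-0.0018,0.0058,-0.0046]],[0,[0.0026,-0.0219,0.0728],[-0.0018,0.0058,-0.0046]],[0,[0.0026,-0.0219,0.0728],[-0.0018,0.0058,-0.0046]]]'
python3 - <<'E'
from h import *
np.set_printoptions(precision=4,suppress=True)
R,n=tgt_rot(9.9,30);tip=np.array([.620,.1202,.1325])
s=sensors.observe();print(s['q'],rel(R,s['tcp_pos'])[1]);Rt=s['tool_rot'];print('tip in nose frame (y fwd, z down):',Rt.T@(tip-(s['tcp_pos']+Rt@[0,.088,.006])))
o=[]
for nm,(x,y) in (('top',(225,125)),('scene',(385,200))):
    p,d,c=snap(nm);np.savez(nm+'7.npz',p=p,d=d);o.append(cv2.resize(p[y:y+50,x:x+40,::-1],(400,500),interpolation=cv2.INTER_CUBIC))
cv2.imwrite('pics/c7.png',np.hstack(o))
E
```

```text
clock: 11.9
tcp_pos: [0.5254, 0.1043, 0.111]
tool_rot: [[-0.172, 0.851, 0.496], [0.985, 0.147, 0.088], [0.002, 0.504, -0.864]]
force: [-0.2, -0.5, -0.9]
grip_width: 0.0338
grasp_force: 60.8
[-42.3179  -5.3847  22.823  132.2439  16.6132  23.6054 -22.7124] [ 0.0042 -0.0017 -0.0014]
tip in nose frame (y fwd, z down): [-0.0005  0.0057  0.0237]
```

View pics/c7.png

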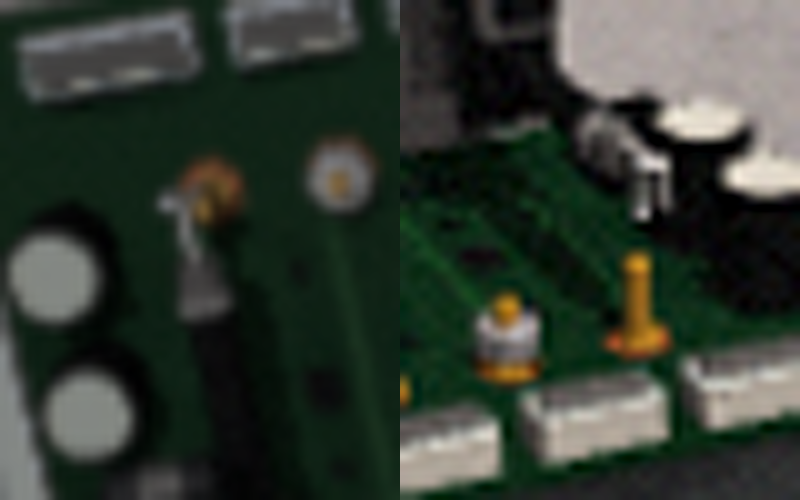

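In the close view the prongs are at top (242.3,144.4) and scene (409.6,≈218). The post tip is at top (245,145.5) and scene (408.3,225). The hook stands just above the post and slightly to the left of it.

Run:
```python
from h import *
np.set_printoptions(precision=4,suppress=True,linewidth=200)
p,d,c=snap('top');q,ds,c=snap('scene');np.savez('top8.npz',p=p,d=d);np.savez('scene8.npz',p=q,d=ds)
print(p[139:152,238:250].max(2));print((p[139:152,240:250,0].astype(int)-p[139:152,240:250,2]));print(q[210:226,402:416,2]);print((ds[210:228,404:414]*1000).astype(int))
R,n=tgt_rot(9.9,30);tip=np.array([.620,.1202,.1325])
s=sensors.observe();Rt=s['tool_rot'];print(s['tcp_pos'],'fk tip in nose',Rt.T@(tip-(s['tcp_pos']+Rt@[0,.088,.006])),rel(R,s['tcp_pos'])[1])
P,e=tri((242.15,144.0),(409.6,217.5));T,e2=tri((244.8,145.6),(408.36,225.))
print(P,e,'fk prong',s['tcp_pos']+Rt@[0,.1035,.006],'prong->tip',Rt.T@(T-P),T)
```

```text
[[ 35  36  35  35  34  35  35  34  35  35  36  35]
 [ 34  34  35  35  35  36  37  39  42  37  36  35]
 [ 35  35  34  36  36  37  63  77  85  59  40  35]
 [ 35  36  35  35  38  58 100 107 102  94  75  36]
 [ 35  34  36  42  44  78  89  77  85 104  97  41]
 [ 35  35  41  72  66  70  79  76  65  90  73  41]
 [ 36  34  51 110 102  86  96 103  55  59  56  38]
 [ 35  35  37  52  67 101  84  99  50  36  29  29]
 [ 35  35  35  35  53 105  56  47  26  17  13  19]
 [ 35  34  35  35  50 102  66  39  16  15  21  24]
 [ 32  33  35  35  45  86  82  46  22  17  30  35]
 [ 32  33  34  34  38  64  93  49  31  22  22  32]
 [ 31  32  32  33  34  50  88  54  40  31  22  33]]
[[-6 -5 -7 -6 -6 -4 -4 -6 -6 -5]
 [-7 -6 -6 -5  3 11 16  4 -4 -6]
 [-6 -5 -5  6 34 42 48 29 12 -3]
 [-7 -6 -1 27 56 62 61 56 41  7]
 [-6 -4  5 36 34 40 51 62 58 17]
 [-5 -4  2 13 18 39 41 54 44 15]
 [-5 -6  0  6 36 59 34 36 33 12]
 [-5 -3 -1  5 35 59 31 22 16 -1]
 [-6 -5 -1  3  9 23 14  7  1 -3]
 [-5 -6 -2  2  0 -1  0 -1 -2 -6]
 [-6 -6 -4 -2  1 -2 -3 -2 -5 -5]
 [-6 -6 -4 -1  2  0 -2 -3 -4 -5]
 [-4 -6 -3  1  2  1  1 -5 -3 -6]]
[[ 11 
[... 1420 characters left out ...]
90  992  987  985  986  885  956  890  946  946]
 [ 990  986  987  986  984  887  959  890  947  944]
 [ 980  980  979  983  976  888  958  892  949  947]
 [ 973  976  975  974  972  973  962  955  950  948]
 [ 972  968  970  971  969  965  960  955  953  947]
 [ 964  965  964  963  963  964  963  956  952  950]
 [ 960  959  956  961  956  956  955  955  954  950]
 [ 956  957  953  956  904  905  952  951  949  950]
 [ 949  951  947  947  903  902  948  946  947  947]]
[0.5252 0.1043 0.1104] fk tip in nose [-0.0006  0.0062  0.0233] [ 0.0035 -0.0016 -0.0011]
[0.6164 0.1194 0.1594] 0.0012707269895780922 fk prong [0.6163 0.1201 0.1573] prong->tip [-0.0004 -0.0095  0.0241] [0.6203 0.1197 0.1337]
```

```bash
python3 -m pendant '[[0,[-0.0005,-0.002,0],[0.0035,-0.0016,-0.0011]],[0,[-0.0005,-0.002,0],[0.0035,-0.0016,-0.0011]],[0,[-0.0005,-0.002,0.004],[0.0035,-0.0016,-0.0011]],[0,[-0.0005,-0.002,0.008],[0.0035,-0.0016,-0.0011]],[0,[-0.0005,-0.002,0.012],[0.0035,-0.0016,-0.0011]],[0,[-0.0005,-0.002,0.015],[0.0035,-0.0016,-0.0011]],[0,[-0.0005,-0.002,0.017],[0.0035,-0.0016,-0.0011]],[0,[-0.0005,-0.002,0.019],[0.0035,-0.0016,-0.0011]],[0,[-0.0005,-0.002,0.0205],[0.0035,-0.0016,-0.0011]],[0,[-0.0005,-0.002,0.0205],[0.0035,-0.0016,-0.0011]]]'
python3 - <<'E'
from h import *
np.set_printoptions(precision=4,suppress=True,linewidth=200)
p,d,c=snap('top');q,ds,c=snap('scene');np.savez('top9.npz',p=p,d=d);np.savez('scene9.npz',p=q,d=ds)
s=sensors.observe();Rt=s['tool_rot'];tip=np.array([.620,.1200,.1328]);print(s['tcp_pos'],'fk tip in nose',Rt.T@(tip-(s['tcp_pos']+Rt@[0,.088,.006])),s['force'],s['grip_width'],rel(tgt_rot(9.9)[0],s['tcp_pos'])[1])
print(q[214:238,400:416,0].astype(int)-q[214:238,400:416,2]);print(q[214:238,400:416,2])
E
```

```text
clock: 13.1
tcp_pos: [0.5336, 0.1052, 0.091]
tool_rot: [[-0.172, 0.854, 0.492], [0.985, 0.149, 0.085], [-0.001, 0.499, -0.867]]
force: [-1.2, -0.2, -1.1]
grip_width: 0.0334
grasp_force: 60.8
[0.5336 0.1052 0.0912] fk tip in nose [-0.0003  0.0087  0.0017] [-0.0005 -0.9438 -1.1719] 0.033227655445707584 [-0.0008  0.0004  0.0002]
[[ -3  -7   2   3  -2   2   5  -2   0  -4   0   0  -2   0  -1  -1]
 [ -5   0  -4   2   5   2  -3   0  -4   5   3   0   1   5   0  -7]
 [ -3  -4   1  -3   0   0   7  -7  -3  -8   0   0  -3  -8  -3  -7]
 [  4   2  -2  -1   3   0  -2   2   4  -7   1   5  -4   2  -4   1]
 [ -7   6  -6   4   0   4   6  -4   1   0  -1  -4   2   2   1  -3]
 [  7  -3   4   2   9   9   6  -6  -1  -6   0   9   2  -4   0  -1]
 [-10   1   4   8   8  10   7   0  -7  -5   0  -1   4   5   0  -5]
 [-11  -7   6   4   5   9   7   6   1   0  -4  -2   6  -5  -3   1]
 [ -9  -7   1   4   0   2   3  12  10  -1   6   2  -2   2   4   4]
 [ -7 -12  -6  -1  -2   4   2   7   9   8   2   0  -2  -7  -2  -2]
 [ -7   0  -3 -11  -4  -4   4   5  11  12   6   3   4  -1   1   0]
 [ -2  -3  -7 -13  -6 -11  -6   2  
[... 1745 characters left out ...]
  28  58 111  12  20  14   2]
 [ 20   5   6  15   6  16  24  46  87  34  72 134  17  24  24  11]
 [ 25  10  12  16  12  15  17  31  51  36  23  28  17  28  24   8]
 [ 28  26  19  14  12   7   8  18  18  25  25  22  27  21  22  18]
 [ 11  30  26  24   8  16  15  15  22  26  21  29  21  23  26  27]
 [ 20  19  21  21  26  23  15   7  20  24  17  30  26  22  28  30]
 [ 21  15  20  29  16  27  22  17  25  26  31  38  23  21  25  18]
 [ 29  29  27  18  22  31  37  30  29  37  31  29  27  22  28  28]
 [ 22  19  27  27  22  24  25  29  34  33  32  26  28  53  64  56]
 [ 21  27  24  21  17  24  31  36  44  41  26  19  41 101 137  63]
 [ 28  24  28  39  51  52  61  69  85  77  34  14  26  94 156 106]]
```

Numerically, the gold post shows between the two prongs, just under the crossbar in the scene view (409,225–228). The tip is about 1.7 mm below the axis. I'm nudging slightly, then releasing.

```bash
python3 -m pendant '[[0,[-0.0007,0.0005,0.0012],[0,0,0]],[0,[-0.0007,0.0005,0.0012],[0,0,0]],[0,[-0.0007,0.0005,0.0012],[0,0,0]],[0.036,[-0.0007,0.0005,0.0012],[0,0,0]],[0.04,[-0.0007,0.0005,0.0012],[0,0,0]],[0.044,[-0.0007,0.0005,0.0012],[0,0,0]],[0.048,[-0.0007,0.0005,0.0012],[0,0,0]],[0.052,[-0.0007,0.0005,0.0012],[0,0,0]],[0.056,[-0.0007,0.0005,0.0012],[0,0,0]],[0.06,[-0.0007,0.0005,0.0012],[0,0,0]],[0.062,[-0.0007,0.0005,0.0012],[0,0,0]],[0.062,[-0.0007,0.0005,0.0012],[0,0,0]]]'
python3 - <<'E'
from h import *
o=[]
for nm,(x,y) in (('top',(215,125)),('scene',(375,190))):
    p,d,c=snap(nm);np.savez(nm+'10.npz',p=p,d=d);o.append(cv2.resize(p[y:y+70,x:x+56,::-1],(400,500),interpolation=cv2.INTER_CUBIC))
cv2.imwrite('pics/c10.png',np.hstack(o))
E
```

```text
clock: 14.4
tcp_pos: [0.5347, 0.1047, 0.0904]
tool_rot: [[-0.172, 0.853, 0.492], [0.985, 0.149, 0.085], [-0.0, 0.499, -0.866]]
force: [0.3, 0.5, 1.3]
grip_width: 0.0617
grasp_force: 0.0
```

View pics/c10.png

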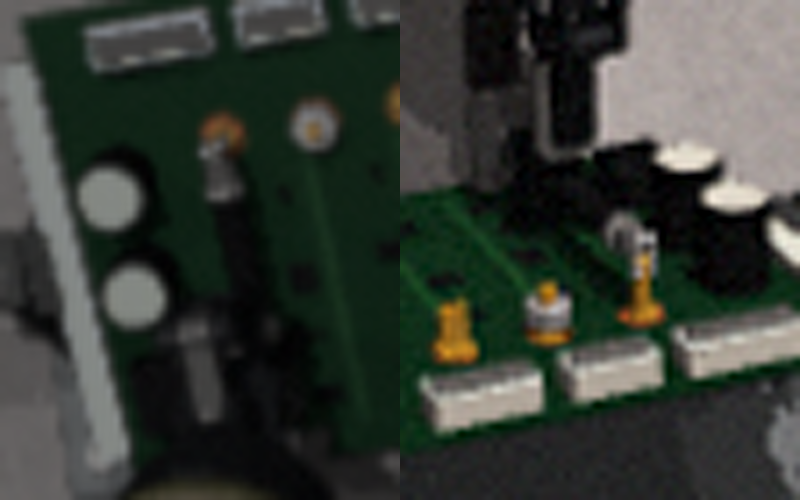

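The hook is clipped on the post: prongs and nose close around it at scene crop (643,255), and the fingers are open. I'm withdrawing straight back.

```bash
python3 -m pendant '[[0.066,[0,0,-0.004],[0,0,0]],[0.066,[0,0,-0.01],[0,0,0]],[0.066,[0,0,-0.02],[0,0,0]],[0.066,[0,0,-0.04],[0,0,0]],[0.066,[0,0,-0.07],[0,0,0]],[0.066,[0,0,-0.11],[0,0,0]],[0.066,[0,0,-0.15],[0,0,0]],[0.066,[0,0,-0.15],[0,0,0]],[0.066,[0,0,-0.15],[0,0,0]],[0.066,[0,0,-0.15],[0,0,0]]]'
python3 - <<'E'
from h import *
np.set_printoptions(precision=4,suppress=True,linewidth=200)
r=np.load('scene10.npz');a,da,_=snap('scene');b,db,_=snap('top');b2,_,_=snap('scene')
print('moving?',np.abs(a[210:240,395:425].astype(int)-b2[210:240,395:425]).mean(), 'vs before',np.abs(a[218:240,400:418].astype(int)-r['p'][218:240,400:418]).mean())
print(a[220:236,400:416,2])
W=cloud(db,ct);R,n=tgt_rot(9.9);tip=np.array([.620,.1200,.1328]);L=(W-tip)@R  # x lateral(left), y uphill, z into board
k=(np.abs(L[...,0])<.02)&(L[...,1]<.02)&(L[...,1]>-.14)&(L[...,2]<.019)&(L[...,2]>-.04)
Q=L[k]
for y0 in np.arange(-.14,.02,.01):
    q=Q[(Q[:,1]>=y0)&(Q[:,1]<y0+.01)]
    if len(q):print(round(y0,3),len(q),'lat',np.median(q[:,0]),'top',-q[:,2].min().round(4))
E
```

```text
clock: 15.5
tcp_pos: [0.4607, 0.0917, 0.2196]
tool_rot: [[-0.172, 0.854, 0.491], [0.985, 0.149, 0.085], [-0.001, 0.499, -0.867]]
force: [-0.1, 0.3, -0.4]
grip_width: 0.0662
grasp_force: 0.0
moving? 3.886296296296296 vs before 3.8813131313131315
[[  6  14   8   7  53  99  93  82  40   2  10   0   1  10   3  12]
 [ 11  12  11  35  91 117  99  98  81   5   0   3   5   4  17  14]
 [ 30  17   8  42  94  56  72  93 121  89  74   3   6   9   0  18]
 [ 24  25  19  34  72  41  60  88 153 157 138   2   1   0  11  10]
 [  8  14  29  39  56  28  56  72 105  66  79   8   5  14   8   5]
 [  7  13  25  17  21  38  33  67  95  63 112  18   5  15  10  15]
 [ 13   0   2  10  25  22  27  57  99  60 109  26  21  24  17  12]
 [ 16  12  10  10   8  20  23  57 117  51 103  30  23  20  16   8]
 [ 20   3   5  14  12   6  27  69 129  41  72  26  23  15  22   9]
 [ 24  11  11   8   3  10  15  22  29  24  21  22  21  22  26  13]
 [ 22  21  15   9  12   5   3   5  25  30  27  28  23  23  22  25]
 [ 24  29  13  14  15  17   9  16  24  29  29  26  25  25  26  19]
 [ 21  26  21  30  26  11  16  20  19  30  27  25  
[... 208 characters left out ...]
 61  54]]
-0.13 1 lat 0.011509114207410588 top 0.0152
-0.12 69 lat -0.004254256107134185 top 0.0212
-0.11 15 lat -0.002890819676802701 top 0.0087
-0.1 26 lat -0.0032686978991057127 top 0.0114
-0.09 24 lat -0.0034074088433854507 top 0.0091
-0.08 59 lat -0.003185037761413183 top 0.0222
-0.07 17 lat -0.0020773923059630725 top 0.0075
-0.06 19 lat -0.0025875720043009374 top 0.0075
-0.05 18 lat -0.0013901810236543006 top 0.0091
-0.04 19 lat -0.0019298466751216515 top 0.009
-0.03 19 lat -0.0023725389309162083 top 0.0101
-0.02 19 lat -0.0012449070951993364 top 0.0102
-0.01 18 lat -0.0017210673792025077 top 0.0095
0.0 9 lat -0.0006380323506561262 top 0.0075
0.01 2 lat 0.002248522759267474 top -0.0177
```

The hook sits along the slope, with its axis about 1–2 mm above the tip and centred within about 1–2 mm. It is at rest and the robot is clear, so I'm handing in.

```bash
python3 -c "
from cell import manip
print(manip.job_done())"
```

```text
the job is handed in; nothing more can be done
None
```

The test hook is clipped on the round post, lying along the slope with its axis about 1–2 mm above the post tip. The gripper is clear, and the job was handed in at about 15.6 s; no verdict was returned.

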